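# Free the pasta basket jammed in the cooker

### The arm

A 6-joint arm with a two-finger parallel gripper is mounted at the origin on the work surface. World frame = base frame: x ahead of the robot, y to its left, z up, the work surface at z = 0. Lengths are in mm, angles in rad, forces in N, time in s.
With the tool pointing down it reaches from about 350 to 775 mm from the base axis. Payload 7.3 kg.
Tool frame: the origin (TCP) lies midway between the tips of the shut fingers; the grasp point (between the pads) lies 19 mm behind it; z points along the fingers, x is the direction in which the jaws open and shut, and the axes are right-handed (so a half turn about z gives the same grasp; the last joint's range is limited). The gripper opens to 92 mm and grips with 3 to 60 N. Pads are 19 mm wide; open, the fingers measure 130 mm over their backs; the gripper's body (75 mm by 190 mm) begins 47 mm behind the grasp point.
Start: joints at [-1.36, 0.342, 1.524, -0, 1.275, -0.146], TCP at [183.394, -491.947, 226.741] pointing down, gripper open.
Joint ranges: [-2.53, 2.53], [-0.77, 2.02], [0.04, 2.7], [-1, 4.14], [0.28, 2.66], [-3.11, 3.11]. Speed limits (rad/s): [2.57, 2.57, 3.14, 3.14, 3.14, 3.14].

### API

Orientations are given as [roll, pitch, yaw] about the fixed x, y, z axes, in that order (R = Rz(yaw) Ry(pitch) Rx(roll)).
In Python, from rig import robot, effector, get_state, eyes, job gives the robot as it stands. Calls block until the motion is done:
- robot.reach(position, orientation): joint-space move of the TCP to a pose.
- robot.movel(position, orientation=None, v=150): straight line of the TCP; orientation=None keeps the orientation; v is the mean speed in mm/s.
- robot.set_joints(angles): joint-space move.
- effector.open_jaws() and effector.close_gripper(): open the fingers fully, or close them until they stop; the grip force is fixed at half the most.
- robot.sleep(seconds).
- robot.ik(position, orientation): joint angles nearest the present ones, or None.
- get_state(): the state.
- eyes.read_camera(name): name is "side" or "top" or "wrist"; returns the picture (384x512x3 uint8, red, green, blue); there is no depth.
- eyes.calibration(name): a dict with "K" (3x3 intrinsics, pixels), "rvec" (rotation vector, rad) and "tvec" (3), from world to camera coordinates, as OpenCV has them. Camera axes: x right, y down, z forward; pixel columns grow to the right and rows downward; lengths in mm; the calibration is good to about 2 mm. The wrist camera is an equidistant fisheye: a pixel r from the principal point sees the ray r / f radians off the axis. A picture is of the moment at which its call begins: read the wrist's pose just before it. calibration takes no time and is no camera call; for the wrist camera it gives the pose at the moment of the call.
A pose or a line that the arm cannot do raises robot.Unreachable and nothing moves.
- job.sign_off(): hands the job in, once; it reports no verdict.
The state is a dict: "clock": time; "qpos": joint angles; "qvel": joint speeds; "joint_torque": joint torques, N m; "tcp_pos": TCP position; "ee_rot": TCP orientation; "force": force on the tool from outside, world axes, zero at the start; "torque": the same for the moment, N m; "gripper_width": opening from 0.0 (shut) to 1.0 (fully open).
Only numpy, scipy, OpenCV 4.12 (cv2) and the standard library are available. Lean on these libraries where they do the work, as an engineer would, in place of code of your own. Each camera call takes 0.05 s, during which the arm holds its last target.

### The job

A pasta basket has tipped over in its cell of the drained pasta cooker and is wedged aslant under the deck, one end up on the heater tube. Turn it level inside the tank without forcing it, lift it straight out through its cell and set it down gently, upright and with its whole base flat on the floor of the drip tray. Leave the other basket in its cell and everything else where it is.

Things in the scene. Friction and masses are not known exactly. Their poses are not given: they have to be found in the camera images.
- basket: The jammed pasta basket: perforated steel box, open on top, 140 (x) by 90 (y) by 110 mm (z), walls and floor 3 mm, 0.3 to 0.6 kg, balanced about its z axis. Origin at the box's centre, 55 mm above its underside; z out of its open top. It lies in either cell, tipped 25 degrees about y: the -x lower edge on the tank floor, the +x end raised, its underside on the heater tube 10 mm from that end.
- basket_grip (a point): Centre of the black grip on the jammed basket's fixed bail: on the basket's z axis, 185 mm above its underside; axes as the basket's. A flat-sided bar 18 mm (x) by 68 mm (y) by 24 mm (z), to be pinched across its 18 mm. Two 7 mm bail rods at x = 0 run from its ends down to the rims of the two long sides.
- basket2: The other pasta basket, exactly alike (140 by 90 by 110 mm, origin at the box's centre, top of its grip 142 mm above the origin), standing level on the tank floor in the other cell. It stays there.
- cooker: Drained countertop pasta cooker, steel, fixed; origin on the worktop under its tank, x to the back, y left, z up. Outside x -165 to 135 mm (dials, drain valve out to -198), y -150 to 150, top z 173. Tank x -110 to 105, y -125 to 125, floor z 30. The deck's frame, z 148 to 173, overhangs the tank on all sides. A basket level on the tank floor is wholly below the frame but for its bail.
- cell_left (a point): Centre of the left one of the two openings (cells) in the cooker's deck, at the deck's top: at x 0, y 62.5 mm of the cooker. Open 153 mm in x (-76.5 to 76.5) and 113 mm in y (6 to 119); axes as the cooker's. The frame is 25 mm deep: a basket passes it only when nearly level and square.
- cell_right (a point): Centre of the right one of the two cells in the deck, at the deck's top: at x 0, y -62.5 mm of the cooker. Open 153 mm in x (-76.5 to 76.5) and 113 mm in y (-119 to -6); axes as the cooker's. A 12 mm bar parts the two cells.
- heater (a point): Middle of the axis of the 10 mm heater tube, which runs in the cooker's y all along the back of the tank, at x 87, z 80.4 mm of the cooker. With the tube behind and below it, it bars x 82 to 105 mm to a basket low in the tank.
- tap (a point): Corner of the filler tap on the cooker's back deck, at x 118, y 120, z 300 mm of the cooker: a 16 mm pipe from the deck up to here, then level to y -12, all at x 118, with a nozzle down to z 260 mm at y -12.
- drip_tray: Drip tray left or right of the cooker: shallow steel pan with perforated floor, fixed, 360 (x) by 205 (y) mm outside, walls 4 mm thick and 22 mm high, floor top 4 mm above its origin (centre of its underside). A small bowl stands in it; the basket fits beside the bowl with its long side across the tray (along the tray's y).
- bowl: Small steel bowl standing somewhere along the middle line of the drip tray, 84 mm across the rim, 50 mm high; origin at the centre of its underside. It stays there.
- chopping_board: White chopping board with a knife and a dough scraper lying on it, 360 (x) by 220 (y) by 14 mm, on the other side of the cooker from the drip tray; fixed; origin at the centre of its underside. A rolling pin lies on it.
- rolling_pin: Wooden rolling pin, 320 mm long (x) and 42 mm thick, on the chopping board; origin under its middle. It stays there.
- pepper_mill: Dark wooden pepper mill, 156 mm high, 54 mm wide, standing to the right between robot and cooker; origin at the centre of its underside. It stays there.
- spice_jar: Small glass jar, 85 mm high, 52 mm wide, standing to the left between robot and cooker; origin at the centre of its underside. It stays there.
Mind the look-alikes: they are no part of the job. What is shaped like the basket2 but yellow is not meant.

How it is judged (in metres and radians):
On the way, in this order (a step that is already met when the one before it is completed fails the run):
1. the basket is turned level while its base is still below the deck (angle between basket's own z axis and vertical below 0.17 rad and z of basket in the frame of cooker below 0.2 m), for 0.1 s.
2. it is lifted out through its cell: its base is above the deck and it is still over the cooker (z of basket in the frame of cooker above 0.228 m and x of basket in the frame of cooker between -0.03 and 0.03 m).
At the end, for the whole second after the job is handed in: The basket stands at rest on the floor of the drip tray, wholly within its walls, upright within 3 degrees and released; the other basket still stands in its cell and the bowl upright in the tray, both within 15 mm of where they were, and the other things are within 20 mm of where they were (angle between basket's own z axis and vertical below 0.05 rad and z of basket in the frame of drip_tray between 0.057 and 0.064 m and x of basket in the frame of drip_tray between -0.14 and 0.14 m and y of basket in the frame of drip_tray between -0.06 and 0.06 m and linear speed of basket below 0.02 m/s and angle between basket2's own z axis and vertical below 0.1 rad and angle between bowl's own z axis and vertical below 0.15 rad and distance of each of basket2, bowl from where it was at the start of the episode below 0.015 m and distance of each of rolling_pin, pepper_mill, spice_jar from where it was at the start of the episode below 0.02 m); the robot touches nothing.
It fails at once if the basket is forced against the cooker (over 40 N) (contact force between basket and cooker above 40 N).
It fails at once if the basket is dropped or banged down (faster than 0.35 m/s in the last 16 mm above the tray's floor, or over 60 N on the tray) (contact force between basket and drip_tray above 60 N or (z of basket in the frame of drip_tray below 0.075 m and linear speed of basket above 0.35 m/s)).
It fails at once if the other basket is shifted by more than 15 mm (distance of basket2 from where it was at the start of the episode above 0.015 m).
It fails at once if the bowl is shifted by more than 15 mm (distance of bowl from where it was at the start of the episode above 0.015 m).
It fails at once if another bystander is shifted by more than 20 mm (distance of any of rolling_pin, pepper_mill, spice_jar from where it was at the start of the episode above 0.02 m).
It also fails if it takes over 56 s, if anything falls off the work surface, if the arm or the gripper's body presses on something with over 40 N, if the wrist force passes 120 N, or if a joint passes its speed limit or range.

## Working session

There is one attempt and no reset: what is moved stays moved. The work goes in short steps, each a Python script; the robot and the scene stay as the last script left them, time stands still between calls to the robot, and variables do not carry over. Pictures are saved under pics/ and viewed, and the job is handed in when it is done.

```bash
ls; mkdir -p pics
python3 - <<'E'
from rig import robot, effector, get_state, eyes, job
import cv2
for n in ["side","top","wrist"]:
    im=eyes.read_camera(n); cv2.imwrite(f"pics/{n}0.png",im[...,::-1])
    c=eyes.calibration(n); print(n,c)
s=get_state(); print(s)
E
```

```text
pics
side {'K': array([[478.35526492,   0.        , 256.33039036],
       [  0.        , 478.35526492, 197.41774563],
       [  0.        ,   0.        ,   1.        ]]), 'rvec': array([ 0.87611766, -2.42647742,  1.17411743]), 'tvec': array([ 375.58855168,  331.37404255, 1207.16644266])}
top {'K': array([[390.79782374,   0.        , 255.65376384],
       [  0.        , 390.79782374, 195.92679466],
       [  0.        ,   0.        ,   1.        ]]), 'rvec': array([ 2.19926533, -2.16653698,  0.07862623]), 'tvec': array([  13.98522267,  504.17815617, 1289.84694928])}
wrist {'K': array([[297.31863964,   0.        , 252.8819338 ],
       [  0.        , 297.31863964, 191.21550804],
       [  0.        ,   0.        ,   1.        ]]), 'rvec': array([-2.39534286,  1.66595317,  0.22234882]), 'tvec': array([-524.71680763,  -32.04585866,  389.68148147])}
{'clock': 0.15, 'qpos': array([-1.36003354e+00,  3.42592759e-01,  1.52478308e+00, -1.62806411e-05,
        1.27539520e+00, -1.45977492e-01]), 'qvel': array([ 2.36266977e-04, -1.66682728e-03, -3.67629223e-03,  9.32591755e-05,
        4.72039638e-04,  1.06328357e-03]), 'joint_torque': array([ 1.91177875e-03, -4.31467223e+01, -2.44353265e+01,  7.17710308e-02,
        5.37321519e-02, -5.90210198e-05]), 'tcp_pos': array([ 183.30556273, -491.64138253,  226.19406091]), 'ee_rot': array([-3.14143665e+00,  1.16811896e-03, -1.21405121e+00]), 'force': array([ 0.00773144,  0.30979838, -0.11692903]), 'torque': array([-0.01438246,  0.03152374, -0.03743572]), 'gripper_width': 0.9974088438961177}
```

View pics/side0.png

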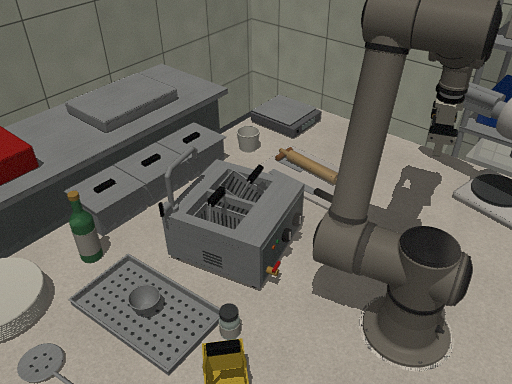

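View pics/top0.png

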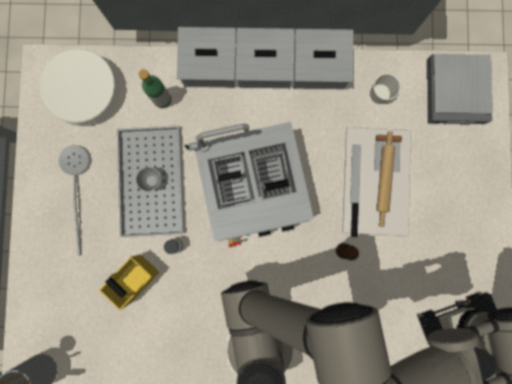

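View pics/wrist0.png

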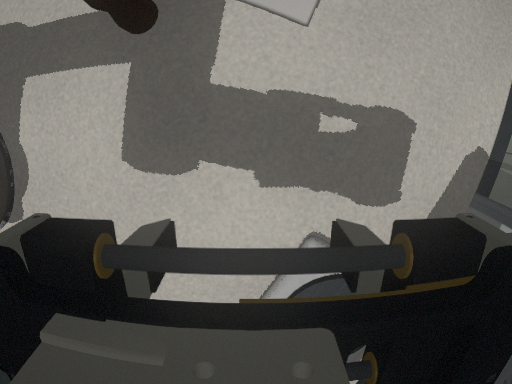

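Overall, the cooker is at top px (255,180), turned some degrees, and the tray with its bowl is on the left at (151,180). Grips are at side px (216,197) and (255,172). Next I zoom in.

Run:
```python
import cv2
t=cv2.imread("pics/top0.png"); s=cv2.imread("pics/side0.png")
cv2.imwrite("pics/top0c.png",cv2.resize(t[115:250,185:320],None,fx=4.4,fy=4.4,interpolation=cv2.INTER_CUBIC))
cv2.imwrite("pics/side0c.png",cv2.resize(s[135:290,150:320],None,fx=3.8,fy=3.8,interpolation=cv2.INTER_CUBIC))
```

```text
(no output)
```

View pics/top0c.png

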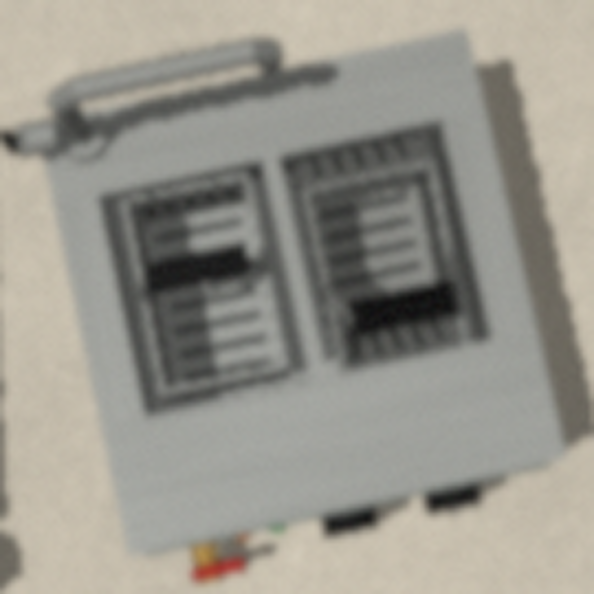

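View pics/side0c.png

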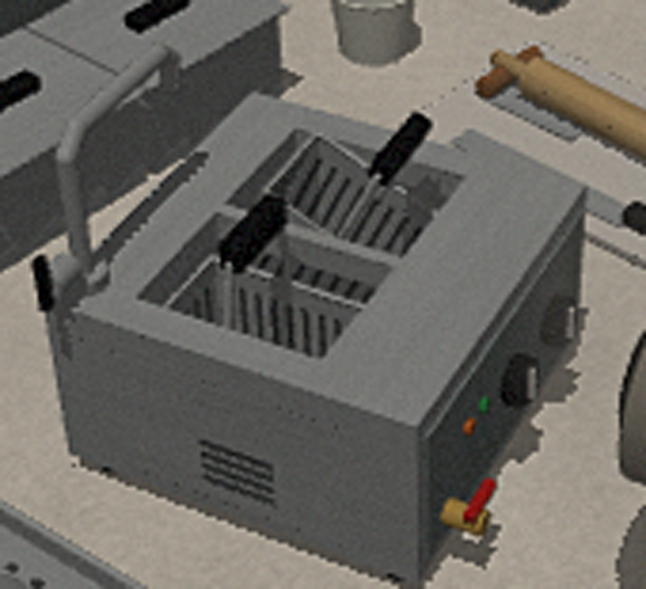

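The right cell's basket (grip at top px ~(276,184), side px (255,172)) is shifted to the front and its rear rim is raised, so it is the jammed one. The left basket (grip top px (230,176), side (216,197)) stands level. Look-alikes are the yellow basket at top (129,281), the three hotel-pan lids with black handles at top (206..324,53), and basket2. I choose the right-cell steel basket, and the crop confirms it. Next is measurement.

```bash
cat > h.py <<'E'
import numpy as np, cv2
from scipy.spatial.transform import Rotation as Rot
def ray(c,uv,fish=False):
    K=np.array(c["K"]);R=cv2.Rodrigues(np.array(c["rvec"],float))[0];t=np.array(c["tvec"],float)
    uv=np.atleast_2d(np.array(uv,float))
    d=np.c_[(uv[:,0]-K[0,2])/K[0,0],(uv[:,1]-K[1,2])/K[1,1],np.ones(len(uv))]
    if fish:
        r=np.hypot(d[:,0],d[:,1]); s=np.where(r>1e-9,np.sin(r)/np.maximum(r,1e-9),1)
        d=np.c_[d[:,0]*s,d[:,1]*s,np.cos(r)]
    return -R.T@t, d@R
def onz(c,uv,z,fish=False):
    o,d=ray(c,uv,fish); z=np.broadcast_to(z,len(d))
    return o+d*((z-o[2])/d[:,2])[:,None]
def proj(c,P,fish=False):
    K=np.array(c["K"]);R=cv2.Rodrigues(np.array(c["rvec"],float))[0];t=np.array(c["tvec"],float)
    q=np.atleast_2d(P)@R.T+t
    if fish:
        r=np.hypot(q[:,0],q[:,1]);th=np.arctan2(r,q[:,2]); u=q[:,:2]/np.maximum(r,1e-9)[:,None]*th[:,None]
    else: u=q[:,:2]/q[:,2:]
    return u*[K[0,0],K[1,1]]+[K[0,2],K[1,2]]
def rigid(m,w):
    mc,wc=m.mean(0),w.mean(0); H=(m-mc).T@(w-wc)
    a=np.arctan2(H[0,1]-H[1,0],H[0,0]+H[1,1]); R=np.array([[np.cos(a),-np.sin(a)],[np.sin(a),np.cos(a)]])
    t=wc-R@mc; res=w-(m@R.T+t); return t,a,res
E
python3 - <<'E'
from h import *
from rig import eyes
np.set_printoptions(precision=1,suppress=True)
def px(p,s,o): return (np.array(p,float)+.5)/s-.5+o
ct=eyes.calibration("top"); cs=eyes.calibration("side")
pt=[(465,30),(565,460),(135,553),(103,197),(262,163),(303,370),(150,412),(283,157),(440,123),(488,338)]
mt=np.array([(135,-150),(-165,-150),(-165,150),(76.5,119),(76.5,6),(-76.5,6),(-76.5,119),(76.5,-6),(76.5,-119),(-76.5,-119)],float)
w=onz(ct,px(pt,4.4,[185,115]),173)[:,:2]; t,a,r=rigid(mt,w); print("top",t,a,"\n",r)
ps=[(418,425),(587,190),(72,310),(258,95)]
ms=np.array([(-165,150),(-165,-150),(135,150),(135,-150)],float)
w=onz(cs,px(ps,3.8,[150,135]),173)[:,:2]; t,a,r=rigid(ms,w); print("side",t,a,"\n",r)
E
```

```text
top [553.8  34. ] 0.23177015712553034 
 [[-2.   1.8]
 [-1.1  1.5]
 [ 1.7 -4.7]
 [-1.7 -3. ]
 [-2.8 -0. ]
 [ 6.2  5.2]
 [ 2.4 -2.8]
 [-1.2 -2.5]
 [-2.3  1.5]
 [ 0.9  3. ]]
side [543.4  37.2] 0.24809122380766696 
 [[ 11.8  -0.3]
 [  2.8   8.5]
 [-14.3  -7.8]
 [ -0.4  -0.4]]
```

Run:
```python
from h import *
from rig import eyes,robot,get_state
np.set_printoptions(precision=3,suppress=True)
c=eyes.calibration("wrist"); s=get_state()
Rt=Rot.from_euler("xyz",s["ee_rot"]).as_matrix(); R=cv2.Rodrigues(c["rvec"])[0]
o=-R.T@c["tvec"]; print("cam in tool",Rt.T@(o-s["tcp_pos"]),"axis",Rt.T@R.T[:,2], "camx",Rt.T@R.T[:,0])
for yaw in (0.235,0.235-np.pi):
  for p in ([500,0,500],[540,-20,480],[553,-27,450]):
    print(yaw,p,robot.ik(p,[np.pi,0,yaw]))
  print(robot.ik([520,-40,220],[np.pi,-0.436,yaw] if yaw>0 else [np.pi,.436,yaw]))
```

```text
cam in tool [   0.424  -69.733 -157.705] axis [-0.     0.261  0.965] camx [1.    0.002 0.   ]
0.235 [500, 0, 500] [-0.153  0.252  0.918 -0.     1.971 -0.388]
0.235 [540, -20, 480] [-0.179  0.332  0.862 -0.     1.948 -0.414]
0.235 [553, -27, 450] [-0.187  0.347  0.92  -0.     1.875 -0.422]
[-0.375  0.144  1.904  0.358  0.762 -0.83 ]
-2.9065926535897932 [500, 0, 500] [-0.153  0.252  0.918  0.     1.971  2.753]
-2.9065926535897932 [540, -20, 480] [-0.179  0.332  0.862  0.     1.948  2.728]
-2.9065926535897932 [553, -27, 450] [-0.187  0.347  0.92   0.     1.875  2.719]
[-0.375  0.144  1.904  0.358  0.762  2.312]
```

Run:
```python
from h import *
from rig import eyes,robot,get_state
import pickle
robot.movel([183,-492,430],v=300)
robot.reach([545,-30,440],[np.pi,0,0.235]); robot.sleep(.3)
c=eyes.calibration("wrist"); im=eyes.read_camera("wrist"); cv2.imwrite("pics/w1.png",im[...,::-1])
pickle.dump((c,get_state()),open("w1.pkl","wb")); print(get_state()["clock"],get_state()["tcp_pos"],get_state()["force"])
cv2.imwrite("pics/w1b.png",cv2.resize(im[...,::-1],None,fx=1.55,fy=1.55,interpolation=cv2.INTER_CUBIC))
```

```text
3.4333 [544.97462884 -30.34843802 440.00437641] [-0.11954423  0.66469627  0.54288465]
```

View pics/w1b.png

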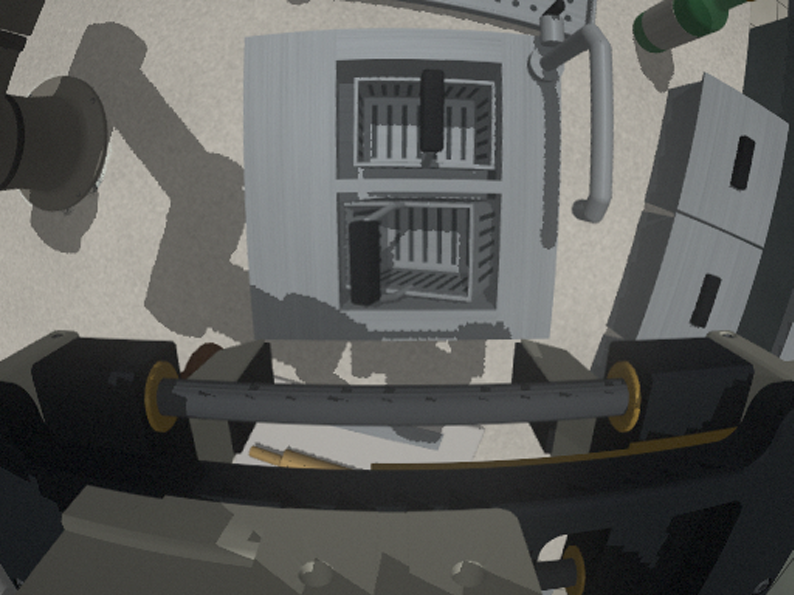

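The right-cell grip (px ~(365,262) in this view) sits far to the front and points at the camera obliquely. The left one is centred. I enlarge the cells for corner picking.

Run:
```python
import cv2
im=cv2.imread("pics/w1.png")
cv2.imwrite("pics/w1c.png",cv2.resize(im[20:222,155:365],None,fx=2.9,fy=2.9,interpolation=cv2.INTER_CUBIC))
cv2.imwrite("pics/w1d.png",cv2.resize(im[115:210,205:335],None,fx=6,fy=6,interpolation=cv2.INTER_CUBIC))
```

```text
(no output)
```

View pics/w1c.png

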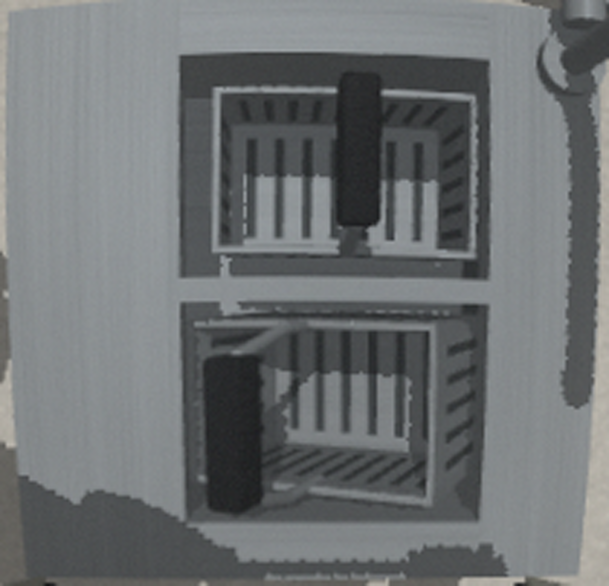

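View pics/w1d.png

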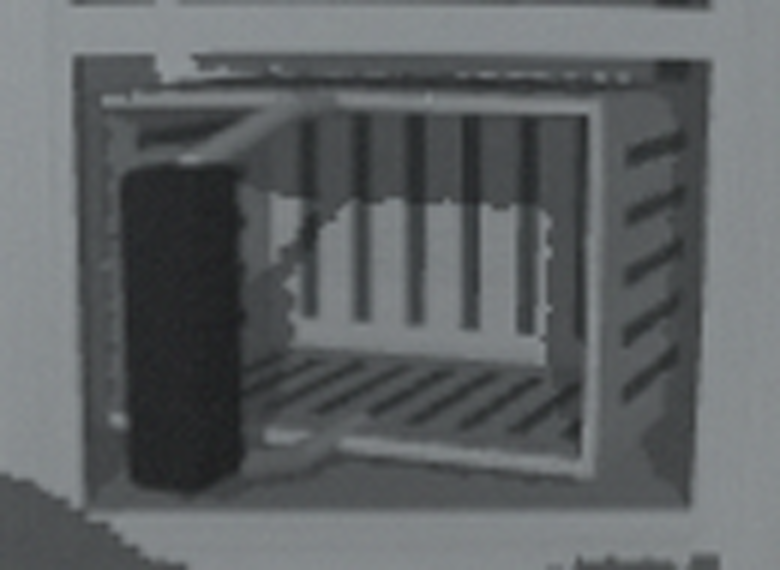

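Run:
```python
from h import *
import pickle
from rig import eyes
np.set_printoptions(precision=1,suppress=True)
def px(p,s,o): return (np.array(p,float)+.5)/s-.5+o
c,s=pickle.load(open("w1.pkl","rb"))
p=np.r_[px([(179,55),(490,59),(490,278),(179,278)],2.9,[155,20]),px([(73,57),(711,58),(692,508),(86,510)],6,[205,115])]
m=np.array([(-76.5,119),(76.5,119),(76.5,6),(-76.5,6),(-76.5,-6),(76.5,-6),(76.5,-119),(-76.5,-119)])
w=onz(c,p,173,True)[:,:2]; t,a,r=rigid(m,w); print(t,a,"\n",r)
print("widths",np.linalg.norm(w[1]-w[0]),np.linalg.norm(w[2]-w[1]),np.linalg.norm(w[5]-w[4]),np.linalg.norm(w[6]-w[5]))
pickle.dump((t,a),open("cooker.pkl","wb"))
A=Rot.from_euler("z",a).as_matrix(); Bt=A@Rot.from_euler("y",-25,degrees=True).as_matrix()
T=np.array([*t,0])
g=T+A@[-47.7,-62.5,227.3]; print("pred grip",g)
cor=np.array([[sx*9,sy*34,sz*12] for sx in(-1,1) for sy in (-1,1) for sz in (-1,1)])
im=cv2.imread("pics/w1.png"); q=proj(c,g+cor@Bt.T,True)
def blk(im,roi):
    x0,x1,y0,y1=roi; mk=(im[y0:y1,x0:x1].max(2)<50).astype(np.uint8)
    n,l,st,ce=cv2.connectedComponentsWithStats(mk); i=1+st[1:,4].argmax(); x,y,w,h,ar=st[i]
    return np.array([x+x0,x+x0+w-1,y+y0,y+y0+h-1]),ar,ce[i]+[x0,y0]
hull=lambda q:[q[:,0].min(),q[:,0].max(),q[:,1].min(),q[:,1].max()]
print("wrist pred",np.array(hull(q)),cv2.contourArea(cv2.convexHull(q.astype(np.float32))),"seen",blk(im,(215,255,130,205)))
for n,roi in(("top",(255,295,175,195)),("side",(240,270,160,190))):
    cc=eyes.calibration(n); q=proj(cc,g+cor@Bt.T); print(n,np.array(hull(q)),blk(cv2.imread(f"pics/{n}0.png"),roi))
```

```text
[554.9  34.5] 0.2365102788615231 
 [[ 0.3 -0.5]
 [ 0.6 -0. ]
 [ 0.1  0.7]
 [-0.3 -0.3]
 [ 0.1 -0.5]
 [-0.3 -0.1]
 [-0.5  0.2]
 [-0.   0.5]]
widths 153.370199242539 112.1437281417896 152.75797399145 112.67385963277262
pred grip [523.1 -37.5 227.3]
wrist pred [223.7 246.  141.7 198.5] 1174.1833690664498 seen (array([225, 248, 143, 196], dtype=int32), np.int32(989), array([235.1, 168.9]))
top [263.7 289.6 177.1 191. ] (array([265, 288, 179, 191], dtype=int32), np.int32(177), array([276. , 184.9]))
side [245.5 264.5 162.1 183.6] (array([247, 262, 165, 183], dtype=int32), np.int32(129), array([254.7, 173.7]))
```

The cooker pose fits to under 1 mm (554.9, 34.5, yaw 0.2365), and the cell sizes come out at 153×112.5 as given. The grip predicted from the 25° geometry agrees with all three views within 1–2 px. I go to a tilted pre-grasp and look again.

```bash
cat >> h.py <<'E'
import pickle
t,a=pickle.load(open("cooker.pkl","rb")); A=Rot.from_euler("z",a).as_matrix(); T=np.array([*t,0])
GD=17. # grasp point depth used: TCP beyond grip centre
def tool_for(ox,oz,th,oy=-62.5,dx=0.,dy=0.,back=0.,da=0.):
    """TCP pose for basket origin (ox,oy,oz) in cooker frame tilted th (rad, +x end up)"""
    B=Rot.from_euler("zyx",[a+da,-th,0]).as_matrix()
    o=T+A@[ox,oy,oz]
    return o+B@[dx,dy,130-GD+back],[np.pi,-th,a+da]
E
python3 - <<'E'
from h import *
from rig import eyes,robot,get_state
np.set_printoptions(precision=3,suppress=True)
th=np.deg2rad(25)
for b in(80,0): p,o=tool_for(7.3,109.4,th,back=b); print(p,o,robot.ik(p,o))
p,o=tool_for(7.3,109.4,th,back=80); robot.reach(p,o); robot.sleep(.3)
s=get_state();c=eyes.calibration("wrist"); im=eyes.read_camera("wrist"); cv2.imwrite("pics/w2.png",im[...,::-1]); pickle.dump((c,s),open("w2.pkl","wb"))
print(s["clock"],s["tcp_pos"],p,s["ee_rot"],s["force"])
cv2.imwrite("pics/w2b.png",cv2.resize(im[...,::-1],None,fx=1.55,fy=1.55,interpolation=cv2.INTER_CUBIC))
E
```

```text
[495.047 -24.585 284.317] [3.141592653589793, np.float64(-0.4363323129985824), np.float64(0.2365102788615231)] [-0.361  0.023  1.847  0.302  0.926 -0.738]
[528.857 -24.585 211.813] [3.141592653589793, np.float64(-0.4363323129985824), np.float64(0.2365102788615231)] [-0.331  0.166  1.903  0.348  0.729 -0.788]
4.6083 [495.757 -24.625 284.695] [495.047 -24.585 284.317] [ 3.141 -0.437  0.237] [ 0.423 -0.071 -0.051]
```

View pics/w2b.png

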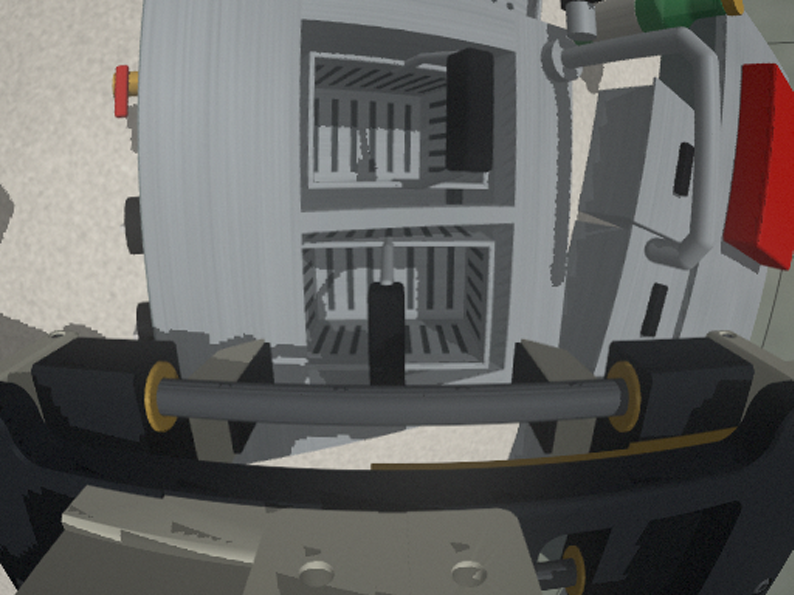

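The tool axis is parallel to the grip, which is at px (387,330). However, my helper used extrinsic Euler order, so the point is off sideways (y −24.6 against the measured −37.5). I fix that and look again.

```bash
sed -i 's/"zyx"/"ZYX"/' h.py
python3 - <<'E'
from h import *
from rig import eyes,robot,get_state
np.set_printoptions(precision=2,suppress=True)
th=np.deg2rad(25)
p,o=tool_for(7.3,109.4,th,back=0); print(p,robot.ik(p,o))
p,o=tool_for(7.3,109.4,th,back=70); robot.movel(p,o); robot.sleep(.3)
s=get_state();c=eyes.calibration("wrist"); im=eyes.read_camera("wrist"); cv2.imwrite("pics/w3.png",im[...,::-1]); pickle.dump((c,s),open("w3.pkl","wb"))
print(s["clock"],s["tcp_pos"],p,s["ee_rot"])
B=Rot.from_euler("ZYX",[a,-th,0]).as_matrix(); g=T+A@[7.3,-62.5,109.4]+B@[0,0,130]
cor=np.array([[x,y,z] for x in(-9,9) for y in (34,) for z in (-12,12)])
q=proj(c,g+cor@B.T,True); print("pred corners left end (x-,z-),(x-,z+),(x+..)",q)
im=im[...,::-1].copy()
crop=cv2.resize(im[130:250,190:310],None,fx=5,fy=5,interpolation=cv2.INTER_CUBIC)
for u in q: cv2.circle(crop,tuple(int(v) for v in ((u-[190,130]+.5)*5)),3,(0,0,255),-1)
cv2.imwrite("pics/w3c.png",crop)
E
```

```text
[530.19 -35.78 211.81] [-0.36  0.17  1.9   0.36  0.74 -0.82]
5.25 [501.35 -42.32 275.56] [501.43 -42.71 275.25] [ 3.14 -0.44  0.24]
pred corners left end (x-,z-),(x-,z+),(x+..) [[241.23 160.1 ]
 [239.85 165.68]
 [264.96 160.08]
 [266.34 165.66]]
```

View pics/w3c.png

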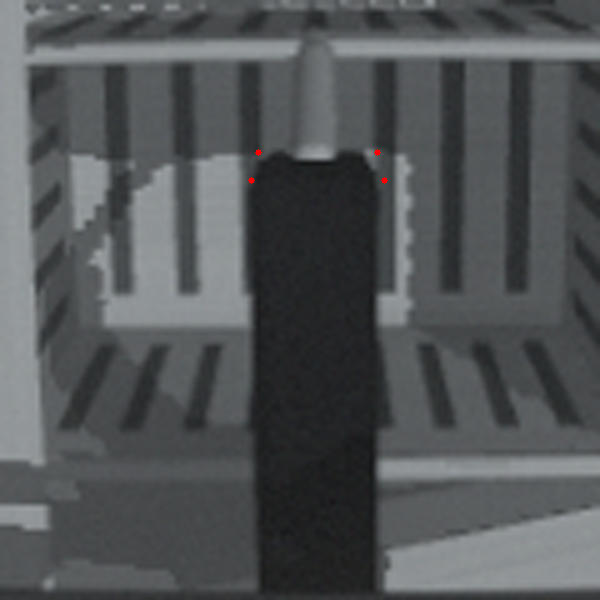

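The grip sits within ~1 mm of the predicted corners (255–380 px wide, centred and parallel). I descend along the tool axis and grip.

Run:
```python
from h import *
from rig import eyes,robot,get_state,effector
np.set_printoptions(precision=2,suppress=True)
th=np.deg2rad(25)
p,o=tool_for(7.3,109.4,th); robot.movel(p,o,v=80); s=get_state(); print(s["tcp_pos"]-p,s["force"])
effector.close_gripper(); s=get_state(); print(s["clock"],s["gripper_width"]*92,s["force"],s["torque"],s["tcp_pos"]-p)
im=eyes.read_camera("wrist")[...,::-1]; cv2.imwrite("pics/w4.png",cv2.resize(im,None,fx=1.55,fy=1.55,interpolation=cv2.INTER_CUBIC))
im=eyes.read_camera("side")[...,::-1]; cv2.imwrite("pics/s4.png",cv2.resize(im[100:300,120:380],None,fx=3,fy=3,interpolation=cv2.INTER_CUBIC))
```

```text
[ 0.15 -0.1   0.43] [ 1.18 -0.1   0.18]
7.4583 17.745371137532267 [-0.32  0.53 -0.51] [-0.12  0.02 -0.08] [ 0.08 -0.03  0.04]
```

View pics/s4.png

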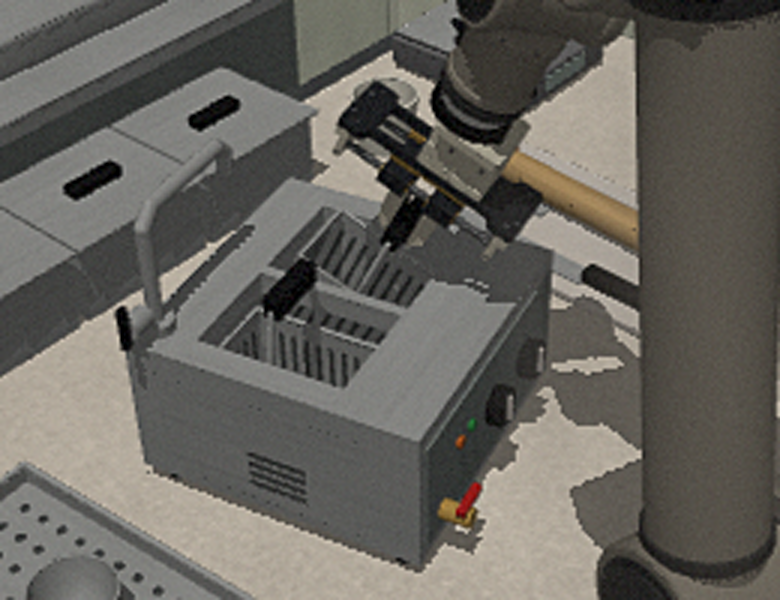

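View pics/w4.png

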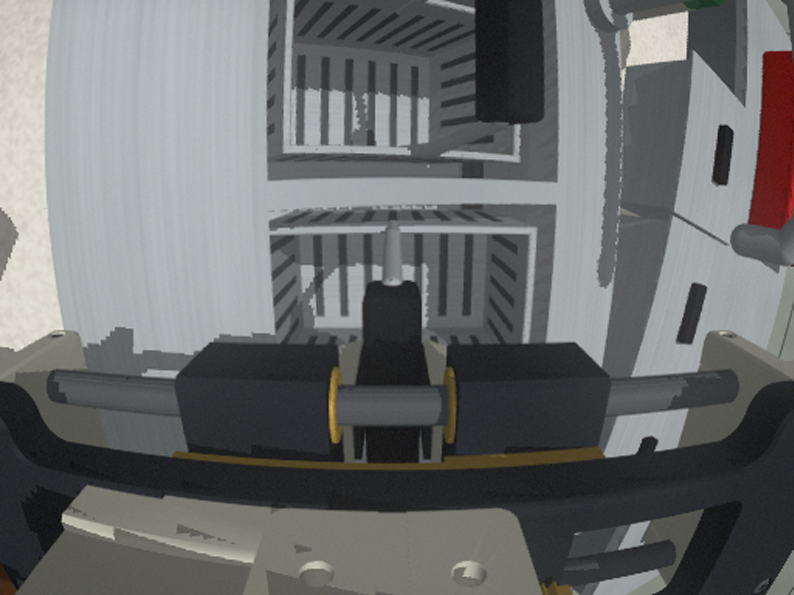

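Gripped at 17.7 mm. Now lift clear by 5 mm, shift forward, and turn level in small steps, watching the force.

Run:
```python
from h import *
from rig import eyes,robot,get_state,effector
np.set_printoptions(precision=2,suppress=True)
def go(xl,lift,d,v=60):
    th=np.deg2rad(d); ox=xl+70*np.cos(th)-55*np.sin(th); oz=30+lift+70*np.sin(th)+55*np.cos(th)
    p,o=tool_for(ox,oz,th); robot.movel(p,o,v=v); s=get_state()
    print(xl,lift,d,"t%.1f"%s["clock"],"F",s["force"],"M",s["torque"],"err",s["tcp_pos"]-p, "g%.1f"%(s["gripper_width"]*92))
    if np.linalg.norm(s["force"]-[0,0,-4.5])>15: raise SystemExit("force")
for w in [(-32.9,2,25,30),(-32.9,5,25,30),(-40,5,25),(-48,5,25),(-55,5,25),(-60,5,20),(-63,5,15),(-66,5,10),(-68,4,5),(-70,4,0)]: go(*w)
robot.sleep(.2); print(get_state()["force"])
im=eyes.read_camera("wrist")[...,::-1]; cv2.imwrite("pics/w5.png",cv2.resize(im,None,fx=1.55,fy=1.55,interpolation=cv2.INTER_CUBIC))
im=eyes.read_camera("side")[...,::-1]; cv2.imwrite("pics/s5.png",cv2.resize(im[100:300,120:380],None,fx=3,fy=3,interpolation=cv2.INTER_CUBIC))
```

```text
-32.9 2 25 t7.8 F [ 0.25 -0.03 -3.73] M [-0.17  0.63 -0.03] err [-0.65  0.21 -0.69] g17.4
-32.9 5 25 t8.1 F [-0.35 -0.16 -5.2 ] M [-0.19  0.62 -0.01] err [-0.01  0.01  0.05] g18.0
-40 5 25 t8.3 F [-0.2   0.18 -4.41] M [-0.2   0.59 -0.02] err [-0.49 -0.04 -0.1 ] g17.6
-48 5 25 t8.6 F [ 0.44  0.87 -4.36] M [-0.21  0.61 -0.01] err [-0.37 -0.1   0.  ] g17.7
-55 5 25 t8.9 F [-0.1   0.57 -3.64] M [-0.19  0.62  0.06] err [-0.32 -0.08 -0.02] g17.9
-60 5 20 t9.2 F [-0.94  0.77 -4.63] M [-0.12  0.5   0.03] err [ 0.45  0.43 -0.11] g17.8
-63 5 15 t9.6 F [-0.76  0.38 -3.97] M [-0.17  0.36  0.02] err [-0.42  0.37 -0.52] g17.9
-66 5 10 t9.9 F [ 0.48 -1.05 -4.54] M [-0.13  0.16 -0.06] err [-0.56  0.24 -0.47] g17.7
-68 4 5 t10.3 F [-0.2  -1.07 -4.02] M [-0.06  0.04 -0.  ] err [-0.62  0.13 -0.37] g18.4
-70 4 0 t10.7 F [ 0.04  0.48 -3.39] M [-0.04 -0.11  0.02] err [-0.48  0.06 -0.26] g18.0
[ 0.05  0.11 -4.2 ]
```

View pics/s5.png

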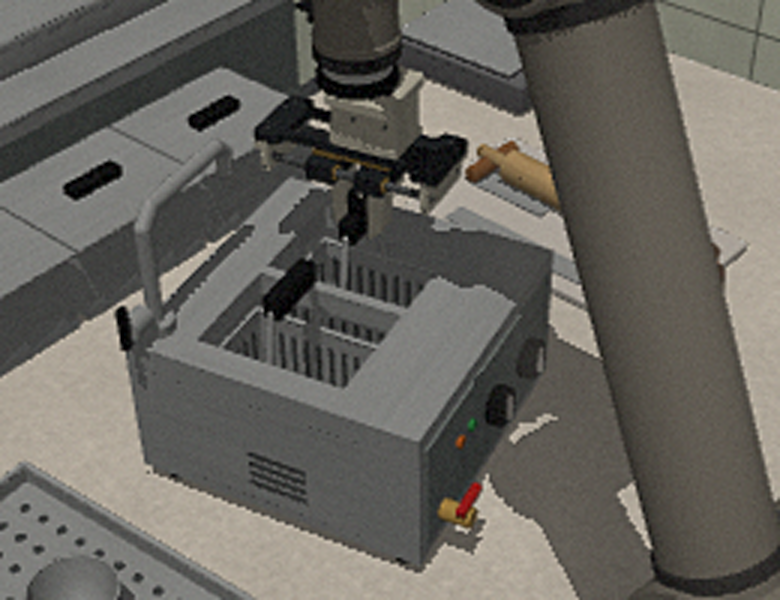

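View pics/w5.png

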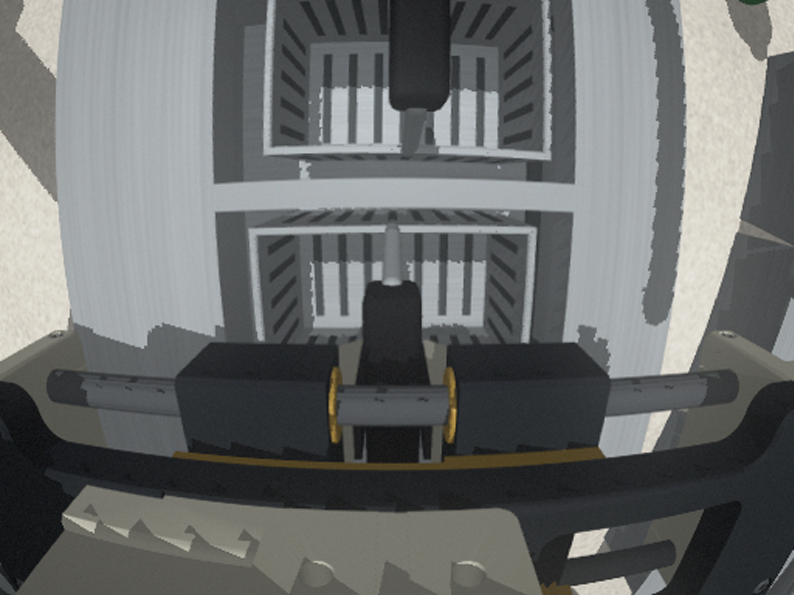

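The basket is level in the cell (rim 250–536 px, cell 216–576, so centred in x) and forces show only its weight (~4.3 N). I lift straight out in steps.

Run:
```python
from h import *
from rig import eyes,robot,get_state,effector
np.set_printoptions(precision=2,suppress=True)
for oz in (100,110,120,135,150,165,185,205,235,320):
    p,o=tool_for(0,oz,0); robot.movel(p,o,v=60 if oz<210 else 150); s=get_state()
    print(oz,"t%.1f"%s["clock"],"F",s["force"],"M",s["torque"],"err",s["tcp_pos"]-p)
    if np.linalg.norm(s["force"]-[0,0,-4.3])>10: raise SystemExit("force")
im=eyes.read_camera("wrist")[...,::-1]; cv2.imwrite("pics/w6.png",cv2.resize(im,None,fx=1.55,fy=1.55,interpolation=cv2.INTER_CUBIC))
im=eyes.read_camera("side")[...,::-1]; cv2.imwrite("pics/s6.png",cv2.resize(im,None,fx=1.5,fy=1.5,interpolation=cv2.INTER_CUBIC))
t0=cv2.imread("pics/top0.png"); cv2.imwrite("pics/tray0.png",cv2.resize(t0[120:242,110:192],None,fx=4.8,fy=4.8,interpolation=cv2.INTER_CUBIC))
```

```text
100 t11.3 F [ 0.09 -0.34 -5.  ] M [ 0.02 -0.08  0.  ] err [ 0.4  -0.07  0.79]
110 t11.7 F [ 0.03 -0.39 -3.81] M [ 0.02 -0.11  0.  ] err [ 0.34 -0.06  0.56]
120 t12.0 F [ 0.98  0.22 -4.44] M [ 0.01 -0.13 -0.01] err [ 0.31 -0.03  0.57]
135 t12.4 F [ 0.23  0.27 -5.73] M [-0.03 -0.08  0.05] err [ 0.23 -0.04  0.54]
150 t12.8 F [-0.82 -0.18 -3.85] M [ 0.03 -0.14  0.01] err [ 0.23 -0.02  0.53]
165 t13.2 F [ 0.57  0.71 -3.51] M [ 0.   -0.07  0.01] err [ 0.21 -0.03  0.53]
185 t13.7 F [-0.55  0.08 -3.85] M [-0.   -0.06  0.02] err [ 0.12 -0.02  0.37]
205 t14.2 F [ 0.87 -0.13 -5.39] M [-0.   -0.1   0.02] err [ 0.12 -0.03  0.34]
235 t14.5 F [-1.22 -0.43 -4.35] M [ 0.   -0.21  0.02] err [ 0.18 -0.   -0.06]
320 t15.2 F [-0.34 -0.15 -4.97] M [-0.03 -0.15 -0.01] err [-0.2   0.02 -1.55]
```

View pics/s6.png

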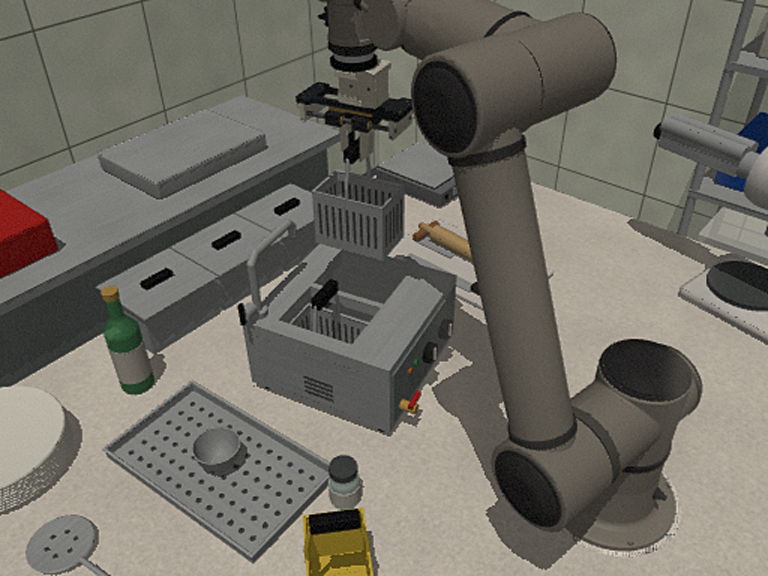

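View pics/tray0.png

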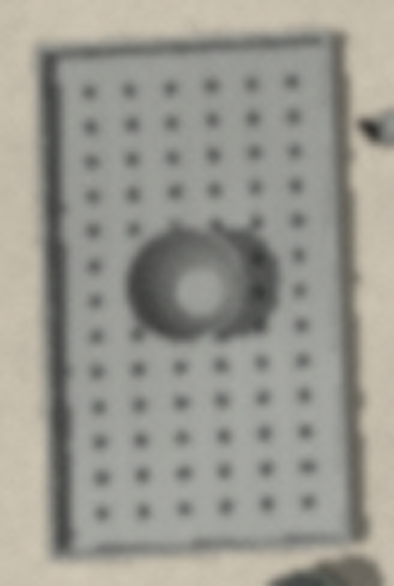

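Run:
```python
from h import *
from rig import eyes,robot
np.set_printoptions(precision=2,suppress=True)
def px(p,s,o): return (np.array(p,float)+.5)/s-.5+o
c=eyes.calibration("top")
P=px([(38,45),(343,33),(365,540),(53,555)],4.8,[110,120]); w=onz(c,P,22)[:,:2]
m=np.array([(180,102.5),(180,-102.5),(-180,-102.5),(-180,102.5)])
tt,aa,r=rigid(m,w); print("tray rim",tt,aa,"\n",r)
H=onz(c,px([(89,91),(292,82),(308,502),(102,513)],4.8,[110,120]),4)[:,:2]; print("holes centre",H.mean(0),"spans",np.linalg.norm(H[1]-H[0]),np.linalg.norm(H[2]-H[1]),np.linalg.norm(H[3]-H[2]),"yaw",np.arctan2(*(H[0]+H[1]-H[2]-H[3])[::-1]))
b=onz(c,px([(185,282),(128,282),(243,282)],4.8,[110,120]),54)[:,:2]; print("bowl",b, "in tray",Rot.from_euler("z",-aa).as_matrix()[:2,:2]@(b[0]-tt))
```

```text
tray rim [551.38 372.26] 0.0678076477176666 
 [[-0.22  5.6 ]
 [-2.35 -4.67]
 [ 1.12 -5.85]
 [ 1.44  4.91]]
holes centre [550.11 378.44] spans 144.89495585820646 299.3363888517663 144.6469793343 yaw 0.06904512465471244
bowl [[553.65 373.77]
 [553.07 412.6 ]
 [554.23 334.26]] in tray [2.36 1.35]
```

View pics/w6.png

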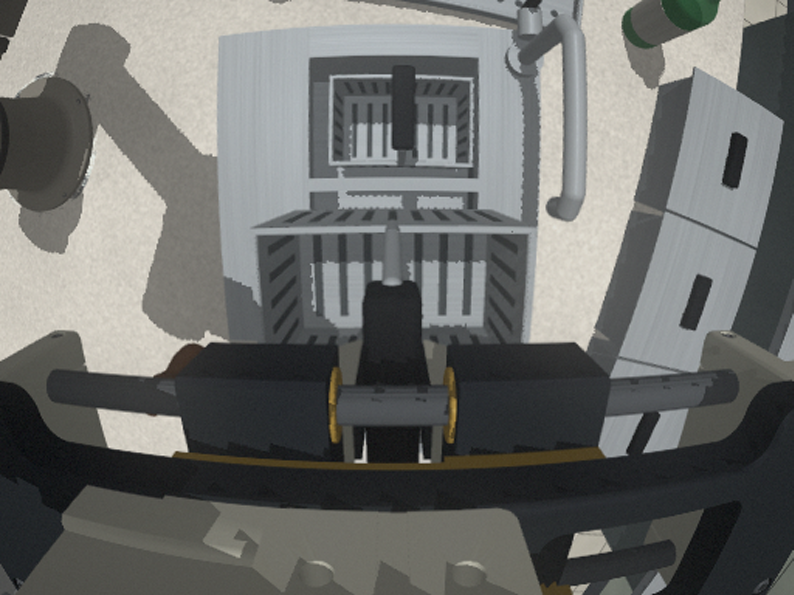

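The basket is out and clear above the cell, and basket2 is undisturbed. The tray is at ≈(550.5, 375), yaw 0.068, with the bowl within a few mm of its middle. Rim, hole and bowl estimates of the centre y differ by 6 mm (372–378), so I re-measure from the wrist once over it. I will use the front half (tray x ≈ −110), taking a straight line that clears the tap.

Run:
```python
from h import *
from rig import eyes,robot,get_state,effector
np.set_printoptions(precision=2,suppress=True)
ya=0.068+np.pi/2
p=[441,367,433.]
print(robot.ik(p,[np.pi,0,ya]),robot.ik([441,367,175.],[np.pi,0,ya]))
robot.movel(p,[np.pi,0,ya],v=160); robot.sleep(.3)
s=get_state();c=eyes.calibration("wrist"); im=eyes.read_camera("wrist")[...,::-1]; cv2.imwrite("pics/w7.png",im); pickle.dump((c,s),open("w7.pkl","wb"))
print(s["clock"],s["tcp_pos"],s["ee_rot"],s["force"],s["torque"])
cv2.imwrite("pics/w7b.png",cv2.resize(im,None,fx=1.55,fy=1.55,interpolation=cv2.INTER_CUBIC))
im=eyes.read_camera("top")[...,::-1]; cv2.imwrite("pics/t7.png",cv2.resize(im[90:340,60:360],None,fx=2.4,fy=2.4,interpolation=cv2.INTER_CUBIC))
```

```text
[ 0.56  0.39  0.91 -0.    1.85 -1.08] [ 0.56  0.47  1.46 -0.    1.2  -1.08]
18.35 [441.07 366.86 433.02] [3.14 0.   1.64] [ 0.58  0.34 -3.71] [ 0.1  -0.17 -0.01]
```

View pics/w7b.png

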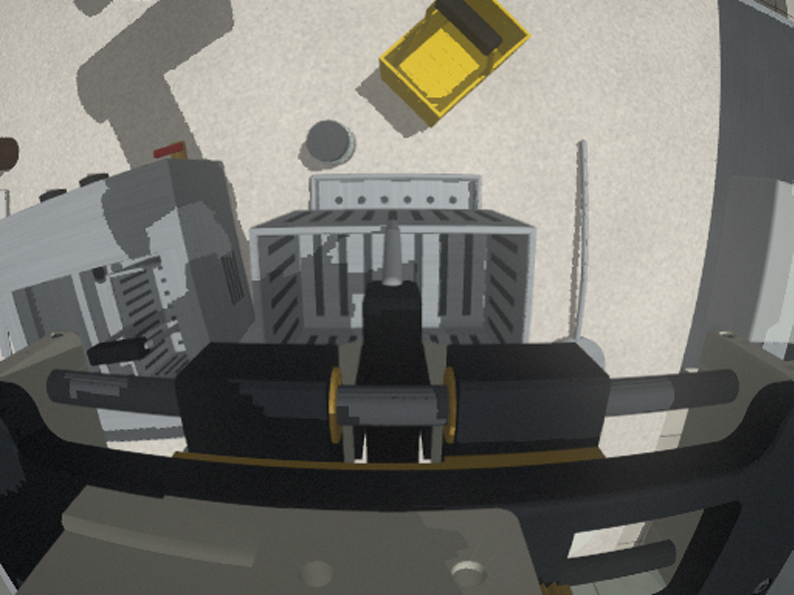

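View pics/t7.png

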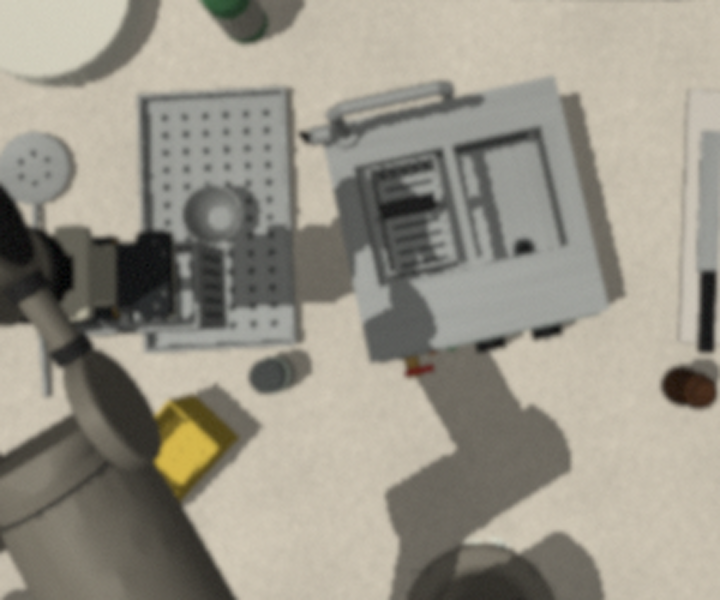

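The tray's front wall is visible with corners at (313,177) and (481,176) in this view. The row of front holes runs from (338,200) to (461,200).

Run:
```python
import cv2
im=cv2.imread("pics/w7.png"); cv2.imwrite("pics/w7c.png",cv2.resize(im[100:150,190:325],None,fx=5.8,fy=5.8,interpolation=cv2.INTER_CUBIC))
```

```text
(no output)
```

View pics/w7c.png

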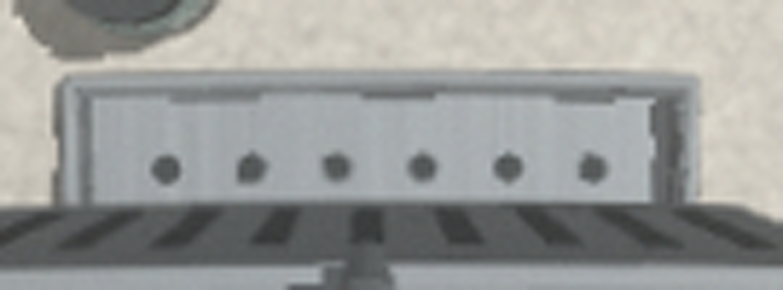

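Run:
```python
from h import *
np.set_printoptions(precision=2,suppress=True)
def px(p,s,o): return (np.array(p,float)+.5)/s-.5+o
c,s=pickle.load(open("w7.pkl","rb"))
r=onz(c,px([(64,75),(698,76)],5.8,[190,100]),22,True)[:,:2]
h=onz(c,px([(166,168),(593,168)],5.8,[190,100]),4,True)[:,:2]
for n,q,off in(("rim",r,180),("holes",h,149.7)):
    d=q[1]-q[0]; L=np.linalg.norm(d); yaw=np.arctan2(-d[0],d[1]); mid=q.mean(0)
    print(n,q,L,yaw,"tray centre",mid+off*np.array([np.cos(yaw),np.sin(yaw)]),"mid",mid)
```

```text
rim [[375.09 261.9 ]
 [361.3  470.39]] 208.94869956185468 0.06603428528928551 tray centre [547.8  378.02] mid [368.19 366.14]
holes [[405.54 295.47]
 [395.79 440.26]] 145.1178677148744 0.0672151990367277 tray centre [550.03 377.92] mid [400.66 367.87]
```

Both wrist measurements and the top holes agree on tray centre (549.9, 378), yaw 0.067. I go over the target at tray (−112, 0) and lower with contact detection.

Run:
```python
from h import *
from rig import eyes,robot,get_state,effector
np.set_printoptions(precision=2,suppress=True)
O=[np.pi,0,0.067+np.pi/2]
xy=np.array([549.9,378])-112*np.array([np.cos(.067),np.sin(.067)]); print(xy)
robot.movel([*xy,400],O,v=120); robot.movel([*xy,200],O,v=120); robot.movel([*xy,178],O,v=50); robot.sleep(.3)
F=[]
for _ in range(5): F.append(get_state()["force"][2]); robot.sleep(.03)
f0=np.mean(F); s=get_state(); print("t",s["clock"],s["tcp_pos"],f0,s["torque"])
z=178
while z>166:
    z-=.7; robot.movel([*xy,z],O,v=15)
    f=np.mean([get_state()["force"][2], (robot.sleep(.03),get_state()["force"][2])[1]])
    s=get_state(); print("%.1f t%.1f f%.2f"%(z,s["clock"],f),s["torque"],s["tcp_pos"][2])
    if f-f0>2.5: break
im=eyes.read_camera("wrist")[...,::-1]; cv2.imwrite("pics/w8.png",cv2.resize(im,None,fx=1.55,fy=1.55,interpolation=cv2.INTER_CUBIC))
im=eyes.read_camera("side")[...,::-1]; cv2.imwrite("pics/s8.png",cv2.resize(im[220:384,40:260],None,fx=3.5,fy=3.5,interpolation=cv2.INTER_CUBIC))
```

```text
[438.15 370.5 ]
t 21.75 [438.19 370.51 178.12] -4.027451321881545 [ 0.07 -0.12  0.01]
177.3 t22.0 f-3.78 [ 0.07 -0.21 -0.  ] 177.24411707373977
176.6 t22.3 f-4.45 [ 0.04 -0.1  -0.02] 176.55669775618088
175.9 t22.6 f-4.02 [ 0.11 -0.16 -0.03] 175.84128588037495
175.2 t22.9 f-3.96 [ 0.16 -0.16  0.03] 175.17524114378952
174.5 t23.2 f-3.18 [ 0.03 -0.15 -0.01] 174.4668444455567
173.8 t23.4 f-4.05 [ 0.12 -0.19  0.02] 173.76288475459413
173.1 t23.7 f-3.46 [ 0.07 -0.15 -0.01] 173.05785801635534
172.4 t24.0 f-4.28 [ 0.1  -0.15  0.05] 172.4343186418852
171.7 t24.3 f1.50 [ 0.16  0.09 -0.08] 172.3214405742511
```

View pics/s8.png

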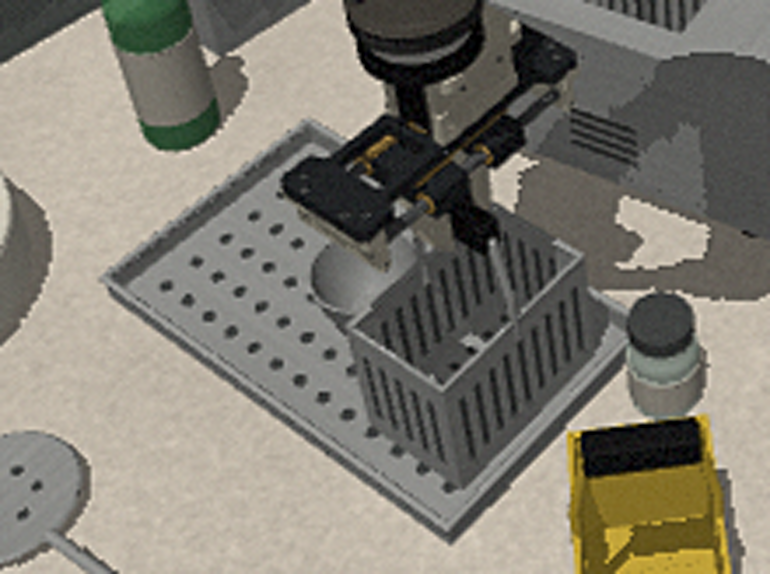

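View pics/w8.png

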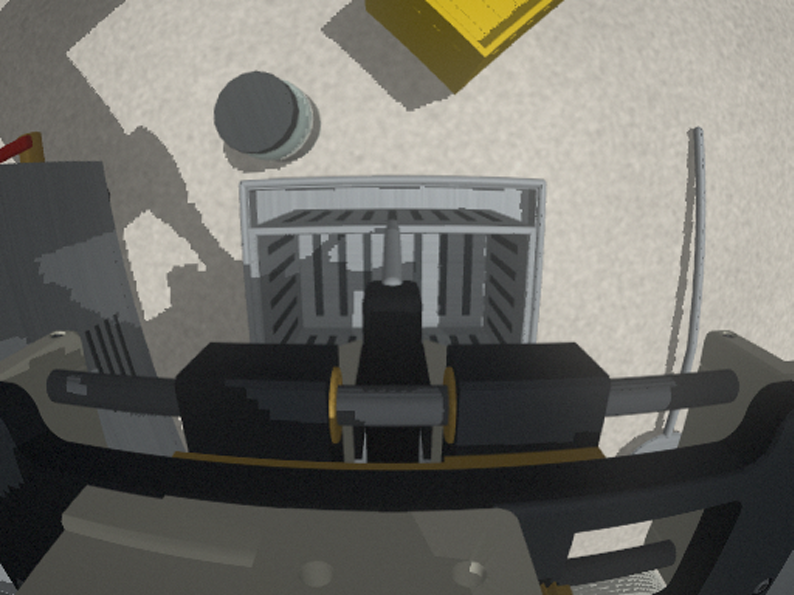

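Contact came at TCP z 172.3, where 172 was predicted. The basket sits between the tray walls with a gap to the bowl. I release and withdraw straight up.

Run:
```python
from h import *
from rig import eyes,robot,get_state,effector
np.set_printoptions(precision=2,suppress=True)
effector.open_jaws(); s=get_state(); print(s["gripper_width"],s["force"])
p=s["tcp_pos"]; robot.movel([p[0],p[1],230],v=60); robot.movel([p[0],p[1],420],v=200); robot.reach([380,60,450],[np.pi,0,.235])
robot.sleep(.3); s=get_state(); print(s["clock"],s["force"])
c=eyes.calibration("wrist"); im=eyes.read_camera("side")[...,::-1]; cv2.imwrite("pics/side9.png",im); cv2.imwrite("pics/s9.png",cv2.resize(im,None,fx=1.55,fy=1.55,interpolation=cv2.INTER_CUBIC))
im=eyes.read_camera("top")[...,::-1]; cv2.imwrite("pics/top9.png",im); cv2.imwrite("pics/t9.png",cv2.resize(im[90:290,95:425],None,fx=2.4,fy=2.4,interpolation=cv2.INTER_CUBIC))
```

```text
0.9981179669443095 [ 0.8  -0.68 -0.65]
29.375 [-0.33  0.28 -0.01]
```

View pics/s9.png

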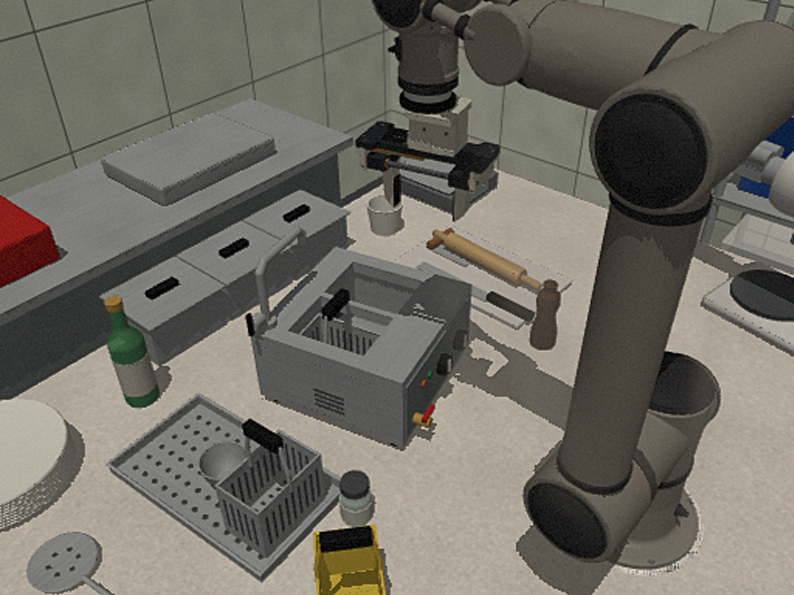

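View pics/t9.png

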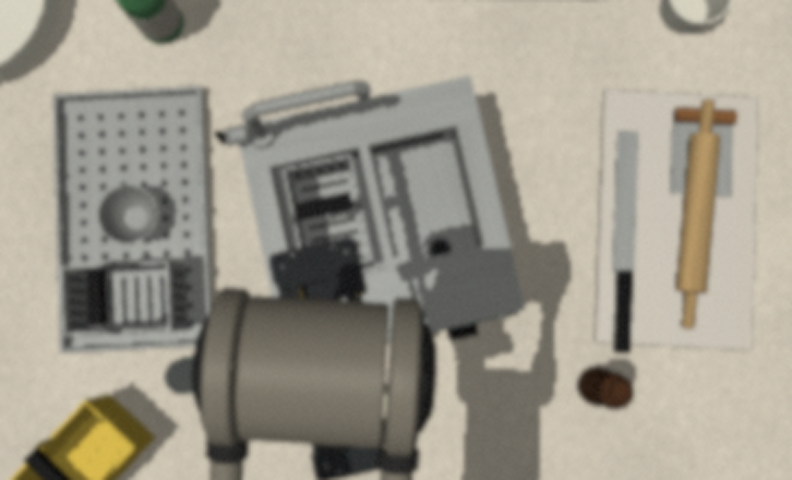

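Run:
```python
from h import *
from rig import eyes,job,get_state
np.set_printoptions(precision=1,suppress=True)
def blk(im,roi):
    x0,x1,y0,y1=roi; mk=(im[y0:y1,x0:x1].max(2)<50).astype(np.uint8)
    n,l,st,ce=cv2.connectedComponentsWithStats(mk); i=1+st[1:,4].argmax(); return ce[i]+[x0,y0],st[i]
B=Rot.from_euler("z",.067+np.pi/2).as_matrix(); cor=np.array([[x,y,z] for x in(-9,9) for y in(-34,34) for z in(-12,12)])@B.T+[438.2,370.5,189]
q=proj(eyes.calibration("side"),cor); print("side grip pred",q.min(0),q.max(0),"seen",blk(cv2.imread("pics/side9.png"),(150,190,265,295)))
b=[cv2.cvtColor(cv2.imread(f"pics/{n}.png"),cv2.COLOR_BGR2GRAY).astype(np.float32) for n in("top0","top9")]
print("bowl shift px",cv2.phaseCorrelate(b[0][160:195,132:160].copy(),b[1][160:195,132:160].copy(),cv2.createHanningWindow((28,35),cv2.CV_32F)))
b=[cv2.cvtColor(cv2.imread(f"pics/{n}.png"),cv2.COLOR_BGR2GRAY).astype(np.float32) for n in("side0","side9")]
print("b2 grip", blk(cv2.imread("pics/side0.png"),(200,232,180,212)),blk(cv2.imread("pics/side9.png"),(200,232,180,212)))
job.sign_off(); print(get_state()["clock"])
```

```text
side grip pred [154.6 267.6] [182.9 292.7] seen (array([169.3, 281.5]), array([  6,   5,  27,  25, 311], dtype=int32))
bowl shift px ((-0.09982379132707031, 0.21126795285063338), 0.9832400586869982)
b2 grip (array([217.1, 194.9]), array([  7,   0,  21,  27, 239], dtype=int32)) (array([216.4, 196.2]), array([  7,   6,  19,  21, 216], dtype=int32))
the job is handed in; nothing more can be done
the job is handed in; nothing more can be done
```

The jammed basket now stands in the front half of the drip tray, long side across it, and the job is handed in. `sign_off()` reports no verdict.

I gripped the basket at its 25° tilt in the right cell and lifted it 5 mm off the heater. I then moved it forward, turned it level inside the tank, and lifted it straight out through its cell. I set it down by feel, released it and moved the arm clear. The last clock reading before hand-in was 29.4 s.

**Forces:** in the tank and the cell, the readings after each move showed little more than the basket's weight of about 4.3 N. At the tray, contact came at tool height 172.3 mm, against 172 mm expected.

**Basket position:** in the side camera its grip is within about 1 px of where an upright basket at the target would put it. I did not measure its tilt directly.

**Bystanders:**
- **Bowl:** it moved 0.2 px or less in the top view, under 1 mm.
- **basket2:** its grip blob measured 0.7 to 1.3 px off. I read this as something else dark in the first mask, since the mask touched the crop edge then, and I did not redo it.
- **Jar, mill and rolling pin:** I judged these only by eye and saw no change.

**Measurements that disagreed:**
- My first side-view estimate of the cooker was up to 14 mm off, so I used the wrist view, which fitted to under 1 mm.
- The top-view tray rim put the tray centre 6 mm too far right, so I used the holes and the wrist view.
- An axis-order error in my helper put the first pre-grasp 13 mm sideways. I corrected it before touching anything.

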